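# Shut and lock the dust hatch of the shoe finisher

## Robot

A 6-joint arm with a two-finger parallel gripper is mounted at the origin on the work surface. World frame = base frame: x ahead of the robot, y to its left, z up, the work surface at z = 0. Lengths are in m, angles in rad, forces in N, time in s.
With the tool pointing down it reaches from about 0.25 to 0.775 m from the base axis. Payload 4 kg.
Tool frame: the origin (TCP) lies at the centre of the arm's flange, where the gripper is bolted on; the fingertips stand 199 mm ahead of it and the grasp point (between the pads) lies 180 mm ahead of it; z points along the fingers, y is the line along which they close (so a half turn about z gives the same grasp; the last joint's range is limited). The gripper opens to 94 mm and grips with 3 to 60 N. Pads are 16 mm wide; open, the fingers measure 119 mm over their backs; the gripper's body (75 mm by 177 mm) begins 78 mm behind the grasp point.
Start: joints at [-1.272, 0.087, 1.371, -0, 1.684, -0.103], TCP at [0.215, -0.506, 0.405] pointing down, gripper open.
Joint ranges: [-3.1, 3.1], [-0.76, 2.03], [0.27, 2.55], [-1.08, 4.22], [0.17, 2.65], [-2.57, 2.57]. Speed limits (rad/s): [2.79, 2.79, 3.14, 3.14, 3.14, 3.14].

## Interface

Orientations are given as [roll, pitch, yaw] about the fixed x, y, z axes, in that order (R = Rz(yaw) Ry(pitch) Rx(roll)).
In Python, from bench import robot, eyes, models gives the robot as it stands.
- The arm moves only by the tool step_arm, never from a script. Its argument "commands" is a list that holds one entry, the list of rows, each a list of 7 numbers: the shift along the tool's x, y, z in mm, then the turn, a rotation vector about the tool's x, y, z in rad, then the finger opening in mm, from 0 to 94. In form: [[[tx, ty, tz, wx, wy, wz, gripper], ...]]. A call has 1 to 20 rows; each row shifts and turns the commanded pose from where the row before left it, along the tool's axes as they then stand; what a row does not reach is not made up. A row lasts 1/8 s, in which the tool goes at most 62.5 mm and 10.7 degrees, less where a joint would pass 70% of its speed; a pose out of reach is approached as far as the arm can. A call is refused whole if a number of a shift passes 62.5 or a number of a turn 0.188, either way. A call with a gripper value outside its range is refused whole. The fingers move at their own pace and stop on an object; the grip force is fixed at half the most. Time passes only in rows, so rows that do not move let the fingers close. It gives the time, the measured TCP pose, the force, the opening and the grip force at its end, in the units of the state.
- robot.get_obs(): the state, without advancing time (a new reading comes with each control period).
- eyes.snapshot(name): name is "scene" or "top" or "wrist"; returns a dict with "color" (480x640x3 uint8, red, green, blue), "camera_matrix" (3x3 intrinsics, pixels), "eye" and "rotation" of the camera in the world; the wrist camera has in their place "tool_from_camera" (4x4, takes a point from camera to tool coordinates, whose origin is the TCP and whose axes are the flange's). Camera axes: x right, y up, looking along -z (the intrinsics and any distortion apply to the point x, -y, -z); pixel columns grow to the right and rows downward; lengths in m; the calibration is good to about 2 mm. A picture is of the moment at which its call begins: read the wrist's pose just before it. There is no depth.
- robot.close_job(): hands the job in; it is judged then, once.
Trained networks look in a picture, given as the dict that the camera call returned (one of the last four; its "shot" number tells which), for a name from the list of things; names that differ only in an ending like _2 or _b are one class to them, and where a whole thing is asked for, a point or a joint stands for the part that bears it (a point fixed in the world has none). Each returns a list of dicts, best first, with "confidence" (0 to 1); they miss things now and then, are a little off and sometimes report something else, mostly with a low value. They report only what shows in the picture. A call takes as long as a camera call.
- models.masks_of(picture, query): "mask" (480x640 bool, what is visible of it) and "xy" ([column, row] in pixels, amid what is visible of it).
- models.tip_of(picture, query): "xy" ([column, row] in pixels: a listed point, or the origin of a listed thing).
The state is a dict: "time": time; "joint_positions": joint angles; "qvel": joint speeds; "joint_torque": joint torques, N m; "tool_pos": TCP position; "ee_rot": TCP orientation; "wrist_force": force on the tool from outside, world axes, zero at the start; "wrist_torque": the same for the moment, N m; "width": finger opening in m; "finger_force": force on a finger pad.
Only numpy, scipy, OpenCV 4.12 (cv2) and the standard library are available. Lean on these libraries where they do the work, as an engineer would, in place of code of your own. Each camera call takes 0.05 s, during which the arm holds its last target. There are 200 camera calls.

## Task

The red dust hatch on the deck of the bench finisher has been left open after emptying. Swing it shut, then press its yellow wing stud in against the spring until you feel it bottom in the catch, turn it a quarter turn clockwise while it is held in, and let it rise into the catch's notch so that the hatch stays locked with nothing touching it. The catch behind the hatch is thin spring steel: press the stud slowly, with no more than about 12 N, and do not force the turn; leave the polish tin, shoe, brush and dye bottle where they are.

Things in the scene. Friction and masses are not known exactly. Their poses are not given: they have to be found in the camera images.
- finisher: Bench shoe finisher: cream steel box 340 mm (x) by 560 mm (y) by 140 mm high, red front facing the robot (-x); origin at the centre of its underside on the bench, z up. On its flat deck the hatch is on the right (-y), motor and black wheel on the left (y above 55 mm, x -15 to 135 mm, up to 160 mm above the deck). It is fixed
- hinge_mid (a point): Middle of the hatch's hinge line, on the deck surface 140 mm above the bench; axes as the finisher: y along the hinge line, -x towards the hatch's front edge
- hatch (a joint): Opening angle of the red hatch, rad: 0 shut (underside flat on the deck), 0.55 to 0.95 at the start. A plate 180 mm (hinge to front edge) by 150 mm (along the hinge), 4 mm thick, hinged at its far (+x) edge; the stiff hinge stays where it is left and takes 2 to 5 N to push shut 90 mm from the hinge
- hatch_front (a point): Middle of the hatch's front edge, on its top face; x points along the hatch towards the hinge, y along the hinge, z out of its top face
- stud_seat (a point): Where the stud's axis meets the hatch's top face: on the hatch's centre line, 145 mm from the hinge and 35 mm from the front edge; moves with the hatch, not with the stud; z points out of the top face, x towards the hinge, y along the hinge line
- wing_top (a point): Top centre of the stud's yellow wing: z out along the stud axis, x along the wing (34 mm long, 10 mm thick in y, 20 mm high). It stands on a black disc, 40 mm diameter, turning with it (disc's upper face 20 mm below this point). With the stud out this point is 45 mm above the hatch's top face. Unturned, the wing points along the finisher's x; locked, along its y
- plunger (a joint): Push depth of the stud, m: 0 out; its spring resists with 2.5 N at 0 and 0.2 N more per mm. Its cross pin comes free under the catch's lands at 5 to 16 mm: the catch's height is set differently on each machine and is not measured. 1.5 mm deeper the stud bottoms on the catch's stiff leaf (25 N/mm). Turned and released, it rises to 2 mm above where it came free, into the notch, and stays 3 to 14 mm in
- stud (a joint): Turn of the stud in rad, positive clockwise seen from above: 0 to 0.12 at the start (unlocked), stop at 1.57 (locked). With the hatch shut it is blocked by the sides of the catch's slot (after about 0.25 rad) unless the stud is pushed in until its pin is free; it then turns easily
- catch: Bracket of the spring steel catch under the deck, hidden below the shut hatch, on the stud's axis line; it carries the catch. Origin under the deck, 5 mm in front of the stud axis
- polish_tin: Loose dark red tin, 72 mm diameter, 24 mm high, on the finisher's deck in front of the motor; origin at the centre of its underside
- shoe: Loose tan leather shoe, about 275 mm long, 88 mm wide, 95 mm high, on the bench to the right of the finisher; origin under its middle, its toe along -x
- shoe_brush: Loose wooden shoe brush with black bristles down, 160 mm (x) by 50 mm by 45 mm high, on the bench to the right; origin at the centre of its underside
- dye_bottle: Loose brown bottle with a white cap, 56 mm diameter, 110 mm high, on the bench to the right; origin at the centre of its underside

How it is judged:
On the way, in this order (a step that is already met when the one before it is completed fails the run):
1. the hatch is swung shut with its stud still unturned (value of joint hatch below 0.03 rad and value of joint stud below 0.5 rad), for 0.1 s.
2. the stud is turned a quarter turn in the shut hatch (value of joint hatch below 0.03 rad and value of joint stud above 1.35 rad and value of joint plunger above 0.002 m), for 0.1 s.
At the end, for the whole second after the job is handed in: the hatch is shut (within 0.03 rad), its stud is turned at least 1.4 rad clockwise and, released, still stays more than 2 mm in, held by the catch (value of joint hatch below 0.03 rad and value of joint stud above 1.4 rad and value of joint plunger above 0.002 m); the robot touches nothing.
It fails at once if the catch is loaded by the stud with more than 12 N on top of the stud's own spring (contact force between catch and anything else above 12 N).
It fails at once if the polish tin, shoe, brush or dye bottle is moved more than 20 mm (distance of any of polish_tin, shoe, shoe_brush, dye_bottle from where it was at the start of the episode above 0.02 m).
It also fails if it takes over 64 s, if anything falls off the work surface, if the arm or the gripper's body presses on something with over 40 N, if the wrist force passes 120 N, or if a joint passes its speed limit or range.

## Working session

There is one attempt and no reset: what is moved stays moved. The work goes in short steps, Python scripts to look and compute and a tool call to move; the robot and the scene stay as the last step left them, time stands still between calls to the robot, and variables do not carry over. Pictures are saved under pics/ and viewed, at most 10 in all, crops included, and the job is handed in when it is done.

Besides the shell and the picture viewer there is one more tool, called after ">>>" in YAML: its name, and indented under it one key for each argument. step_arm: Moves the arm, as the interface text tells. Its arguments: {"type":"object","properties":{"commands":{"type":"array"}},"required":["commands"]}

```bash
mkdir -p pics; ls; cat > h.py <<'E'
import numpy as np, cv2
from bench import robot, eyes, models
from scipy.spatial.transform import Rotation as R
def cam(p, obs=None):
    K=np.array(p["camera_matrix"])
    if "eye" in p: return K,np.array(p["eye"]),np.array(p["rotation"])
    T=np.array(p["tool_from_camera"]); Rt=R.from_euler("xyz",obs["ee_rot"]).as_matrix()
    return K, np.array(obs["tool_pos"])+Rt@T[:3,3], Rt@T[:3,:3]
def ray(c,xy):
    K,e,r=c; v=np.linalg.inv(K)@[xy[0],xy[1],1]; d=r@(v*[1,-1,-1]); return e,d/np.linalg.norm(d)
def proj(c,P):
    K,e,r=c; q=r.T@(np.array(P)-e)*[1,-1,-1]; q=K@q; return q[:2]/q[2]
def tri(rays):
    A=sum(np.eye(3)-np.outer(d,d) for e,d in rays); b=sum((np.eye(3)-np.outer(d,d))@e for e,d in rays)
    X=np.linalg.solve(A,b); return X,[np.linalg.norm((np.eye(3)-np.outer(d,d))@(X-e)) for e,d in rays]
def atz(r,z): e,d=r; return e+d*(z-e[2])/d[2]
def save(p,n): cv2.imwrite(f"pics/{n}.png",p["color"][:,:,::-1])
E
cat > a.py <<'E'
from h import *
o=robot.get_obs(); print({k:np.round(v,3) for k,v in o.items()})
ps={}
for n in ["scene","top","wrist"]:
    p=eyes.snapshot(n); ps[n]=p; save(p,n+"0"); print(n,[k for k in p],np.round(cam(p,o)[1],3), np.array(p["camera_matrix"]).round(1).tolist())
    for q in ["hinge_mid","hatch_front","stud_seat","wing_top","finisher","catch","polish_tin","shoe","shoe_brush","dye_bottle"]:
        print(q,[(np.round(t["xy"],1).tolist(),round(t["confidence"],2)) for t in models.tip_of(p,q)[:2]])
im=np.hstack([cv2.resize(ps[n]["color"],(400,300)) for n in ["scene","top"]]); 
E
python3 a.py
```

```text
pics
{'time': np.float64(0.0), 'joint_positions': array([-1.272,  0.088,  1.372, -0.   ,  1.684, -0.103]), 'qvel': array([ 0.   , -0.001, -0.001,  0.001,  0.002,  0.001]), 'joint_torque': array([ 1.0000e-03, -3.4018e+01, -3.0243e+01,  7.2000e-02,  3.3000e-02,
       -0.0000e+00]), 'tool_pos': array([ 0.215, -0.506,  0.404]), 'ee_rot': array([-3.139, -0.   ,  0.402]), 'wrist_force': array([-0.371,  0.321, -0.257]), 'wrist_torque': array([-0.043,  0.059,  0.052]), 'finger_force': np.float64(0.0), 'width': np.float64(0.094)}
scene ['color', 'camera_matrix', 'eye', 'rotation', 'shot'] [ 1.383 -0.59   1.033] [[466.7, 0.0, 321.7], [0.0, 466.7, 239.4], [0.0, 0.0, 1.0]]
hinge_mid [([371.7, 230.1], 0.97)]
hatch_front [([361.5, 163.9], 0.95)]
stud_seat [([366.7, 173.9], 0.61)]
wing_top [([370.4, 171.1], 0.48)]
finisher []
catch []
polish_tin [([438.9, 179.1], 0.67)]
shoe [([175.3, 309.3], 0.86)]
shoe_brush [([241.4, 279.4], 0.86)]
dye_bottle [([275.4, 329.9], 0.82)]
top ['color', 'camera_matrix', 'eye', 'rotation', 'shot'] [ 0.392 -0.163  1.714] [[604.5, 0.0, 335.5], [0.0, 604.5, 241.0], [0.0, 0.0, 1.0]]
hinge_mid [([280.3, 242.2], 0.62)]
hatch_front [([265.2, 283.3], 0.62)]
stud_seat [([266.3, 272.3], 0.72), ([412.5, 214.5], 0.37)]
wing_top [([266.7, 259.9], 0.67)]
finisher [([237.2, 253.6], 0.56)]
catch [([265.7, 297.4], 0.48)]
polish_tin [([166.7, 273.6], 0.81)]
shoe []
shoe_brush [([419.3, 284.2], 0.78)]
dye_bottle [([412.4, 213.8], 0.63)]
wrist ['color', 'camera_matrix', 'tool_from_camera', 'shot'] [ 0.284 -0.479  0.383] [[397.1, 0.0, 319.5], [0.0, 397.1, 242.5], [0.0, 0.0, 1.0]]
hinge_mid []
hatch_front []
stud_seat []
wing_top []
finisher []
catch []
polish_tin []
shoe []
shoe_brush []
dye_bottle []
```

View pics/top0.png

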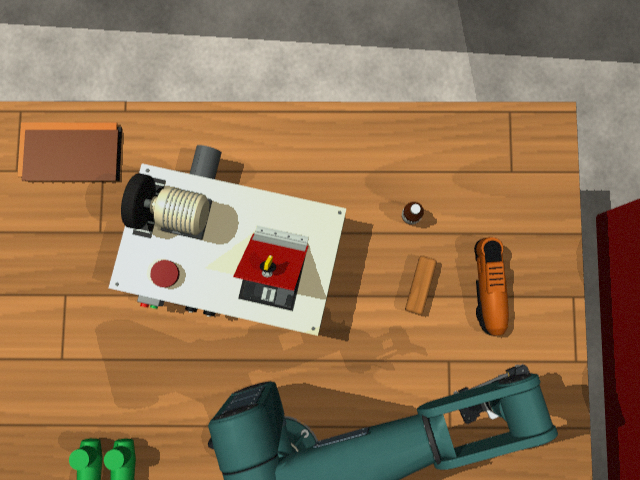

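View pics/scene0.png

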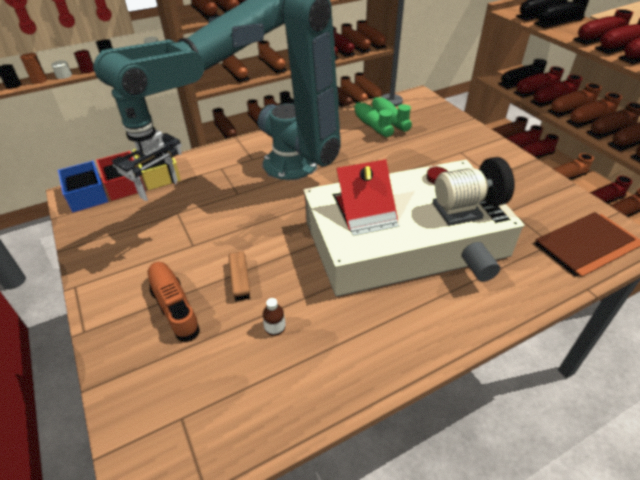

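```bash
cat > b.py <<'E'
from h import *
S=eyes.snapshot("scene");T=eyes.snapshot("top");cs,ct=cam(S),cam(T)
def tip(p,q): 
    t=models.tip_of(p,q); return t[0]["xy"] if t else None
for q in ["hinge_mid","hatch_front","stud_seat","wing_top","polish_tin","dye_bottle"]:
    a,b=tip(S,q),tip(T,q)
    if a is not None and b is not None: X,e=tri([ray(cs,a),ray(ct,b)]); print(q,X.round(4),np.round(e,4))
h1=atz(ray(cs,tip(S,"hinge_mid")),.14);h2=atz(ray(ct,tip(T,"hinge_mid")),.14);print("hinge z=.14",h1,h2)
E
python3 b.py
```

```text
hinge_mid [ 0.8878 -0.3768  1.3733] [0.6406 0.6406]
hatch_front [ 0.8878 -0.3768  1.3733] [0.6406 0.6406]
stud_seat [ 0.8878 -0.3768  1.3733] [0.6406 0.6406]
wing_top [ 0.8878 -0.3768  1.3733] [0.6406 0.6406]
polish_tin [ 0.8878 -0.3768  1.3733] [0.6406 0.6406]
dye_bottle [ 0.8878 -0.3768  1.3733] [0.6406 0.6406]Traceback (most recent call last):
  File "b.py", line 8, in <module>
    h1=atz(ray(cs,tip(S,"hinge_mid")),.14);h2=atz(ray(ct,tip(T,"hinge_mid")),.14);print("hinge z=.14",h1,h2)
  File "h.py", line 16, in atz
    def atz(r,z): e,d=r; return e+d*(z-e[2])/d[2]
                                             ~^^^
IndexError: invalid index to scalar variable.
```

The pictures show the hatch open, the wing at about (267,265) in the top view, and the finisher yawed about -15°. The triangulation failed because the camera rotation looks like rpy, so I'll check its shape.

```bash
sed -i 's/return K,np.array(p\["eye"\]),np.array(p\["rotation"\])/r=np.array(p["rotation"]); return K,np.array(p["eye"]),(R.from_euler("xyz",r).as_matrix() if r.ndim==1 else r)/' h.py
cat >> b.py <<'E'
print(S["rotation"],T["rotation"])
for q in ["hatch_front","wing_top","stud_seat"]:print(q,tip(S,q),tip(T,q))
E
python3 b.py
```

```text
hinge_mid [ 0.577  -0.0011  0.1275] [0.0028 0.0028]
hatch_front [0.5283 0.108  0.2252] [0.1074 0.1074]
stud_seat [0.4963 0.0111 0.2701] [0.0046 0.0046]
wing_top [0.4468 0.1781 0.2139] [0.0959 0.0959]
polish_tin [0.4859 0.292  0.1376] [0.0014 0.0014]
dye_bottle [ 0.6756 -0.3648 -0.0014] [0.0024 0.0024]
hinge z=.14 [ 0.58915597 -0.00657809  0.14      ] [ 0.57417994 -0.00487008  0.14      ]
[0.80609928 0.0113757  1.07795802] [ 0.11701458  0.00817645 -1.56862713]
hatch_front [436.8, 180.7] [264.3, 284.3]
wing_top [371.0, 171.7] [166.1, 274.3]
stud_seat [366.1, 171.3] [269.3, 269.1]
```

```bash
cat > c.py <<'E'
from h import *
from scipy.optimize import least_squares
S=eyes.snapshot("scene");T=eyes.snapshot("top");cs,ct=cam(S),cam(T)
c=[atz(ray(ct,p),.14) for p in [(346,208),(318,335),(109,288),(147,164)]]
print(np.round(c,3)); 
print([np.linalg.norm(c[i]-c[i-1]).round(3) for i in range(4)], "ctr",np.mean(c,0).round(4))
for i,j in [(0,1),(3,2),(2,1),(3,0)]:
    d=c[i]-c[j]; print("yaw",np.arctan2(d[1],d[0]))
obs=[(cs,"h",(371.7,230.1)),(ct,"h",(280.3,242.2)),(cs,"f",(361.5,163.9)),(ct,"f",(265.2,283.3)),(cs,"s",(366.7,173.9)),(ct,"s",(266.3,272.3)),(cs,"w",(370.4,171.1)),(ct,"w",(266.7,259.9)),(cs,"s",(366.1,171.3)),(ct,"s",(269.3,269.1))]
L={"h":(0,0),"f":(-.18,.004),"s":(-.145,.004),"w":(-.145,.049)}
def pt(v,k):
    x,y,yaw,th=v; a,b=L[k]; u=a*np.cos(th)+b*np.sin(th); z=.14-a*np.sin(th)+b*np.cos(th)
    return np.array([x+u*np.cos(yaw),y+u*np.sin(yaw),z])
f=lambda v:np.concatenate([np.subtract(proj(c,pt(v,k)),p) for c,k,p in obs])
r=least_squares(f,[.58,-.005,-.25,.75],loss="soft_l1"); print(r.x.round(4),r.cost); print(f(r.x).reshape(-1,2).round(1))
for k in L: print(k,pt(r.x,k).round(4))
E
python3 c.py
```

```text
[[ 0.665 -0.178  0.14 ]
 [ 0.334 -0.106  0.14 ]
 [ 0.453  0.44   0.14 ]
 [ 0.783  0.353  0.14 ]]
[np.float64(0.544), np.float64(0.339), np.float64(0.558), np.float64(0.341)] ctr [0.5588 0.1274 0.14  ]
yaw -0.21403712545863254
yaw -0.25616731686697364
yaw 1.3546653514371338
yaw 1.3510694477072382
[ 0.5758 -0.0046 -0.234   0.8544] 23.58499551795818
[[ 0.5 -5.2]
 [-0.3 -0.7]
 [ 0.3 -1.9]
 [-2.8 -1.7]
 [-2.8  0.5]
 [-0.2  0.6]
 [-1.9  1.5]
 [ 1.4 -1.7]
 [-2.2  3.1]
 [-3.2  3.8]]
h [ 0.5758 -0.0046  0.14  ]
f [0.4638 0.0221 0.2784]
s [0.4861 0.0168 0.252 ]
w [0.5192 0.0089 0.2815]
```

>>> step_arm:
  commands:
    - [[0, 0, -28, 0, 0, 0, 0], [0, 0, -28, 0, 0, 0, 0], [0, 0, -28, 0, 0, 0, 0], [0, 0, -28, 0, 0, 0, 0], [26.3, -21.4, 0, 0, 0, 0, 0], [26.3, -21.4, 0, 0, 0, 0, 0], [26.3, -21.4, 0, 0, 0, 0, 0], [26.3, -21.4, 0, 0, 0, 0, 0], [26.3, -21.4, 0, 0, 0, 0, 0], [26.3, -21.4, 0, 0, 0, 0, 0], [26.3, -21.4, 0, 0, 0, 0, 0], [26.3, -21.4, 0, 0, 0, 0, 0], [26.3, -21.4, 0, 0, 0, 0, 0], [26.3, -21.4, 0, 0, 0, 0, 0], [26.3, -21.4, 0, 0, 0, 0, 0], [26.3, -21.4, 0, 0, 0, 0, 0], [26.3, -21.4, 0, 0, 0, 0, 0], [26.3, -21.4, 0, 0, 0, 0, 0], [26.3, -21.4, 0, 0, 0, 0, 0], [26.3, -21.4, 0, 0, 0, 0, 0]]

```text
time: 6.1
tool_pos: [0.4688, -0.0254, 0.5168]
ee_rot: [3.141, -0.0, 0.402]
wrist_force: [-1.0, -0.1, -0.1]
width: 0.0004
finger_force: 0.0
```

>>> step_arm:
  commands:
    - [[0, 0, 0, 0, 0, -0.18, 0], [0, 0, 0, 0, 0, -0.18, 0], [0, 0, 0, 0, 0, -0.18, 0], [0, 0, 0, 0, 0, -0.18, 0], [0, 0, 0, 0, 0, -0.18, 0], [0, 0, 0, 0, 0, -0.18, 0], [0, 0, 0, 0, 0, -0.18, 0], [0, 0, 0, 0, 0, -0.18, 0], [0, 0, 0, 0, 0, -0.18, 0], [0, 0, 0, 0, 0, -0.18, 0], [0, 0, 0, 0, 0, -0.18, 0], [0, 0, 0, 0, 0, -0.18, 0], [0, 0, 0, 0, 0, -0.18, 0], [0, 0, 0, 0, 0, -0.18, 0], [0, 0, 0, 0, 0, 0, 0]]

```text
time: 7.98
tool_pos: [0.4684, -0.0265, 0.5167]
ee_rot: [-3.142, 0.0, 2.92]
wrist_force: [0.8, -0.3, -0.7]
width: 0.0001
finger_force: 0.0
```

```bash
cat > d.py <<'E'
from h import *
import sys
o=robot.get_obs(); print({k:np.round(v,3).tolist() for k,v in o.items()})
p=eyes.snapshot("wrist"); save(p,sys.argv[1]); c=cam(p,o)
for q in ["hinge_mid","hatch_front","stud_seat","wing_top"]:
    print(q,[(np.round(t["xy"],1).tolist(),round(t["confidence"],2)) for t in models.tip_of(p,q)[:2]])
    for k,z in dict(hinge_mid=.14,hatch_front=.144,stud_seat=.144,wing_top=.189).items():
        if k==q:
            for t in models.tip_of(p,q)[:1]: print(atz(ray(c,t["xy"]),z).round(4))
E
python3 d.py w1
```

```text
{'time': 7.975, 'joint_positions': [-0.177, -0.088, 1.326, -0.0, 1.904, -1.526], 'qvel': [-0.001, 0.0, 0.001, 0.001, -0.0, 0.049], 'joint_torque': [-0.008, -26.261, -30.043, -0.017, 0.073, -0.371], 'tool_pos': [0.468, -0.026, 0.517], 'ee_rot': [-3.142, 0.0, 2.92], 'wrist_force': [0.798, -0.325, -0.668], 'wrist_torque': [0.067, -0.135, 0.002], 'finger_force': 0.0, 'width': 0.0}
hinge_mid [([364.8, 326.2], 0.57)]
[ 0.5818 -0.0077  0.14  ]
hatch_front [([399.3, 241.6], 0.6)]
[0.5033 0.0394 0.144 ]
stud_seat []
wing_top [([398.2, 330.3], 0.77), ([455.8, 242.0], 0.61)]
[0.5665 0.0187 0.189 ]
```

View pics/w1.png

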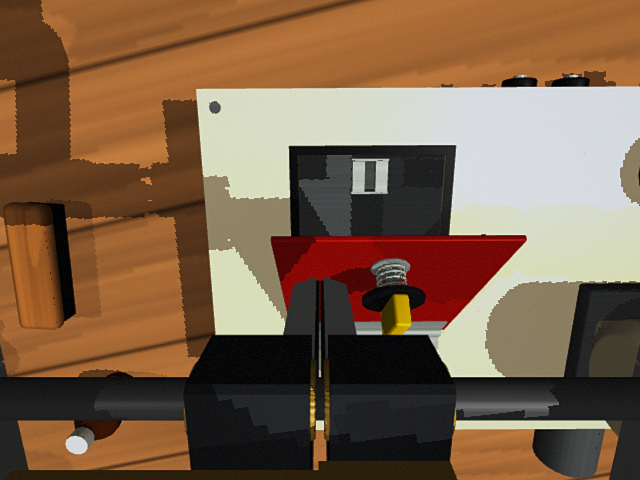

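The hatch is square in the wrist view. The closed fingers are to the right of the stud and clear of the wing, so I'll push down.

>>> step_arm:
  commands:
    - [[0, 0, 12, 0, 0, 0, 0], [0, 0, 12, 0, 0, 0, 0], [0, 0, 12, 0, 0, 0, 0], [0, 0, 12, 0, 0, 0, 0], [0, 0, 12, 0, 0, 0, 0], [0, 0, 12, 0, 0, 0, 0], [0, 0, 12, 0, 0, 0, 0], [0, 0, 10, 0, 0, 0, 0], [0, 0, 10, 0, 0, 0, 0]]

```text
time: 9.55
tool_pos: [0.4684, -0.0265, 0.4121]
ee_rot: [-3.142, -0.0, 2.922]
wrist_force: [-0.7, -0.4, 2.8]
width: 0.0007
finger_force: 1.2
```

>>> step_arm:
  commands:
    - [[0, 0, 10, 0, 0, 0, 0], [0, 0, 10, 0, 0, 0, 0], [0, 0, 10, 0, 0, 0, 0], [0, 0, 10, 0, 0, 0, 0], [0, 0, 8, 0, 0, 0, 0], [0, 0, 6, 0, 0, 0, 0]]

```text
time: 10.3
tool_pos: [0.4684, -0.0265, 0.3579]
ee_rot: [-3.142, -0.001, 2.922]
wrist_force: [-1.5, -0.2, 2.1]
width: 0.0006
finger_force: 1.1
```

>>> step_arm:
  commands:
    - [[0, 0, 4, 0, 0, 0, 0], [0, 0, 3, 0, 0, 0, 0], [0, 0, 2, 0, 0, 0, 0], [0, 0, 2, 0, 0, 0, 0], [0, 0, 0, 0, 0, 0, 0]]

```text
time: 10.92
tool_pos: [0.4686, -0.0265, 0.3475]
ee_rot: [-3.141, 0.0, 2.922]
wrist_force: [-0.3, 0.1, -0.4]
width: 0.0005
finger_force: 0.1
```

>>> step_arm:
  commands:
    - [[0, 0, 2, 0, 0, 0, 0], [0, 0, 1, 0, 0, 0, 0], [0, 0, 1, 0, 0, 0, 0], [0, 0, 0, 0, 0, 0, 0], [0, 0, 0, 0, 0, 0, 0]]

```text
time: 11.55
tool_pos: [0.4685, -0.0265, 0.3436]
ee_rot: [-3.142, 0.0, 2.922]
wrist_force: [-0.7, -0.4, 1.6]
width: -0.0
finger_force: 0.4
```

>>> step_arm:
  commands:
    - [[0, 0, 0.5, 0, 0, 0, 0], [0, 0, 0.5, 0, 0, 0, 0], [0, 0, 0, 0, 0, 0, 0], [0, 0, 0, 0, 0, 0, 0]]

```text
time: 12.05
tool_pos: [0.4684, -0.0265, 0.3434]
ee_rot: [-3.142, 0.001, 2.922]
wrist_force: [-1.6, 0.3, 5.3]
width: 0.0004
finger_force: 2.6
```

>>> step_arm:
  commands:
    - [[0, 0, 1, 0, 0, 0, 0], [0, 0, 1, 0, 0, 0, 0], [0, 0, 0, 0, 0, 0, 0], [0, 0, 0, 0, 0, 0, 0], [0, 0, 0, 0, 0, 0, 0]]

```text
time: 12.68
tool_pos: [0.4683, -0.0265, 0.3433]
ee_rot: [-3.141, 0.002, 2.922]
wrist_force: [-5.0, 1.7, 11.7]
width: 0.0003
finger_force: 6.2
```

>>> step_arm:
  commands:
    - [[0, 0, -20, 0, 0, 0, 0], [0, 0, -30, 0, 0, 0, 0], [0, 0, -30, 0, 0, 0, 0], [0, 0, -30, 0, 0, 0, 30], [0, 0, -20, 0, 0, 0, 30], [0, 0, 0, 0, 0, 0, 30], [0, 0, 0, 0, 0, 0, 30]]

```text
time: 13.55
tool_pos: [0.4685, -0.0265, 0.4692]
ee_rot: [-3.141, -0.002, 2.922]
wrist_force: [0.4, -0.5, -0.6]
width: 0.0299
finger_force: 0.0
```

```bash
python3 d.py w2; cat > e.py <<'E'
from h import *
S=eyes.snapshot("scene");T=eyes.snapshot("top")
for n,p in (("s",S),("t",T)):
    for q,z in dict(hinge_mid=.14,hatch_front=.144,stud_seat=.144,wing_top=.189).items():
        print(n,q,[(atz(ray(cam(p),t["xy"]),z).round(4).tolist(),round(t["confidence"],2)) for t in models.tip_of(p,q)[:2]])
E
python3 e.py
```

```text
{'time': 13.55, 'joint_positions': [-0.177, -0.096, 1.427, -0.0, 1.813, -1.528], 'qvel': [0.001, 0.003, 0.011, 0.0, 0.005, -0.001], 'joint_torque': [0.015, -26.828, -30.984, -0.013, 0.074, -0.0], 'tool_pos': [0.469, -0.027, 0.469], 'ee_rot': [-3.141, -0.002, 2.922], 'wrist_force': [0.373, -0.454, -0.57], 'wrist_torque': [0.083, -0.133, -0.027], 'finger_force': 0.0, 'width': 0.03}
hinge_mid []
hatch_front [([382.8, 138.2], 0.62)]
[0.4074 0.0341 0.144 ]
stud_seat [([378.3, 185.5], 0.7)]
[0.4411 0.0244 0.144 ]
wing_top [([389.3, 188.1], 0.55)]
[0.4379 0.0258 0.189 ]
s hinge_mid [([0.5905, -0.0145, 0.14], 0.75)]
s hatch_front [([0.401, 0.0361, 0.144], 0.96)]
s stud_seat [([0.4233, 0.0399, 0.144], 0.84)]
s wing_top [([0.434, 0.0389, 0.189], 0.63)]
t hinge_mid [([0.5678, -0.0042, 0.14], 0.6)]
t hatch_front [([0.4033, 0.0311, 0.144], 0.8)]
t stud_seat [([0.4402, 0.0301, 0.144], 0.73)]
t wing_top [([0.4428, 0.0228, 0.189], 0.67)]
```

View pics/w2.png

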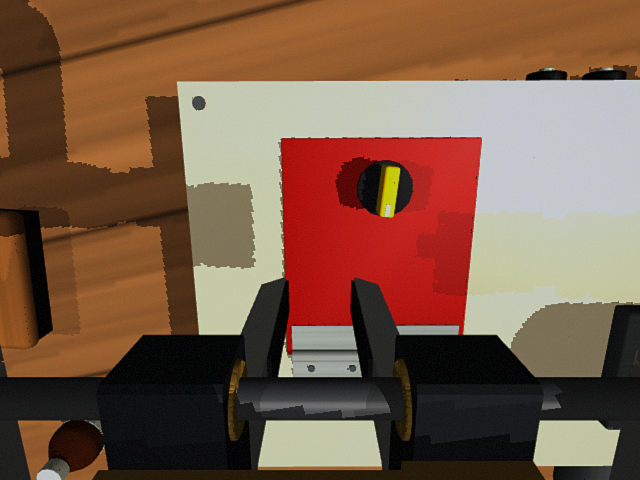

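The hatch is shut. The stud is at about (385,188), and the wing is near unturned, about 0.1 rad clockwise. I'll refine its position from the plate edges and the yellow mask.

```bash
cat > f.py <<'E'
from h import *
o=robot.get_obs(); p=eyes.snapshot("wrist"); c=cam(p,o); im=p["color"].astype(int)
m=((im[...,0]>150)&(im[...,1]>130)&(im[...,2]<90)).astype(np.uint8); m[:150]=0;m[230:]=0;m[:,:350]=0;m[:,430:]=0
print(m.sum(), cv2.minAreaRect(np.argwhere(m)[:,::-1].astype(np.float32)))
A,B=[atz(ray(c,q),.144) for q in [(281,138),(481,138)]]; print("front edge",A.round(4),B.round(4),np.linalg.norm(A-B)); d=(B-A)/np.linalg.norm(B-A); print("yaw",np.arctan2(-d[0],d[1]))
n=np.array([d[1],-d[0],0]); s=(A+B)/2+.035*n; print("seat",s.round(4))
print("wing top px",proj(c,s+[0,0,.045]),"wing base",proj(c,s+[0,0,.025]),"seat",proj(c,s))
v=s+[0,0,.045]-np.array(o["tool_pos"]); print("tool-frame delta mm",(R.from_euler("xyz",o["ee_rot"]).as_matrix().T@v*1000).round(1))
big=cv2.resize(p["color"][140:240,340:440],(500,500),interpolation=cv2.INTER_CUBIC); cv2.imwrite("pics/crop1.png",big[:,:,::-1])
E
python3 f.py
```

```text
614 ((389.199951171875, 190.59999084472656), (13.57645034790039, 50.628849029541016), 8.130102157592773)
front edge [ 0.3913 -0.0399  0.144 ] [0.4239 0.1057 0.144 ] 0.14916939216322952
yaw -0.22042033556590365
seat [0.4418 0.0252 0.144 ]
wing top px [389.16485961 192.95962777] wing base [384.35848535 189.16988238] seat [379.20742787 185.10836005]
tool-frame delta mm [ 37.4  44.7 281.7]
```

View pics/crop1.png

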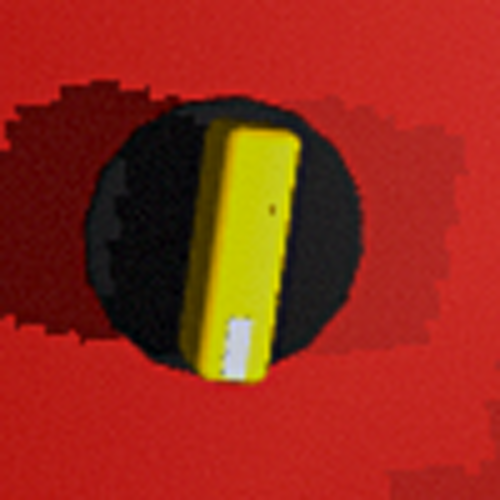

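>>> step_arm:
  commands:
    - [[13, 15, 0, 0, 0, 0, 30], [13, 15, 0, 0, 0, 0, 30], [13, 15, 0, 0, 0, 0, 30], [0, 0, 0, 0, 0, 0.1, 30], [0, 0, 15, 0, 0, 0, 30], [0, 0, 15, 0, 0, 0, 30], [0, 0, 15, 0, 0, 0, 30], [0, 0, 15, 0, 0, 0, 30], [0, 0, 10, 0, 0, 0, 30], [0, 0, 0, 0, 0, 0, 30], [0, 0, 0, 0, 0, 0, 30]]

```text
time: 15.92
tool_pos: [0.4404, 0.0258, 0.4012]
ee_rot: [3.141, 0.001, 2.822]
wrist_force: [0.1, -0.1, 0.7]
width: 0.0299
finger_force: 0.0
```

```bash
python3 - <<'E'
from h import *
o=robot.get_obs(); p=eyes.snapshot("wrist"); save(p,"w3"); print(o["tool_pos"],o["ee_rot"],o["wrist_torque"])
E
```

```text
[0.44037098 0.0258451  0.40117713] [3.14141628e+00 9.91740873e-04 2.82168781e+00] [-0.01338001 -0.10520097 -0.06709273]
```

View pics/w3.png

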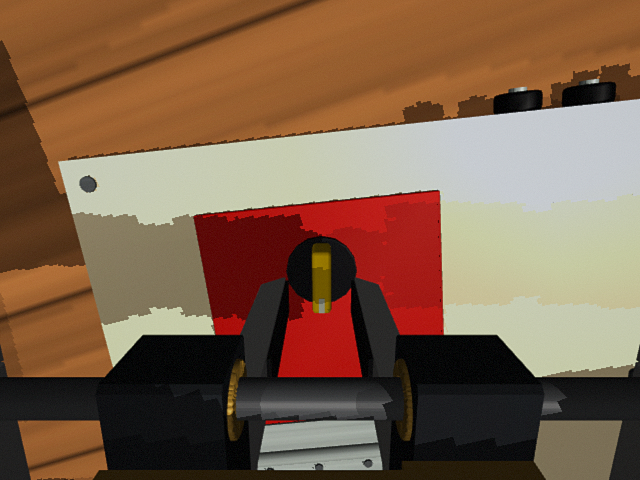

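The wing is centred and square between the fingers (322,278), so I'll lower and grip.

>>> step_arm:
  commands:
    - [[0, 0, 10, 0, 0, 0, 30], [0, 0, 10, 0, 0, 0, 30], [0, 0, 6, 0, 0, 0, 30], [0, 0, 3, 0, 0, 0, 30], [0, 0, 0, 0, 0, 0, 30], [0, 0, 0, 0, 0, 0, 5], [0, 0, 0, 0, 0, 0, 5], [0, 0, 0, 0, 0, 0, 5], [0, 0, 0, 0, 0, 0, 5], [0, 0, 0, 0, 0, 0, 5]]

```text
time: 17.23
tool_pos: [0.4404, 0.0263, 0.372]
ee_rot: [3.14, 0.001, 2.822]
wrist_force: [1.9, 3.5, 1.3]
width: 0.0098
finger_force: 30.0
```

```bash
python3 -c "
from h import *
o=robot.get_obs();print(o['tool_pos'],o['ee_rot'],o['wrist_force'],o['wrist_torque'],o['width'])"
```

```text
[0.44038624 0.02628492 0.37204261] [3.14004250e+00 8.88766551e-04 2.82228812e+00] [1.88825766 3.49800721 1.32738674] [ 0.73266323 -0.42086547 -0.01416237] 0.009834657157621742
```

>>> step_arm:
  commands:
    - [[0, 0.6, 0, 0, 0, 0, 5], [0, 0, 0, 0, 0, 0, 5], [0, 0, 1, 0, 0, 0, 5], [0, 0, 0.5, 0, 0, 0, 5], [0, 0, 0.5, 0, 0, 0, 5], [0, 0, 0.5, 0, 0, 0, 5], [0, 0, 0.5, 0, 0, 0, 5], [0, 0, 0.5, 0, 0, 0, 5], [0, 0, 0.5, 0, 0, 0, 5], [0, 0, 0.5, 0, 0, 0, 5], [0, 0, 0.5, 0, 0, 0, 5], [0, 0, 0, 0, 0, 0, 5], [0, 0, 0, 0, 0, 0, 5]]

```text
time: 18.85
tool_pos: [0.4405, 0.0265, 0.3667]
ee_rot: [3.141, 0.0, 2.822]
wrist_force: [3.2, 3.2, 3.2]
width: 0.0103
finger_force: 30.0
```

>>> step_arm:
  commands:
    - [[0, 0, 0.5, 0, 0, 0, 5], [0, 0, 0.5, 0, 0, 0, 5], [0, 0, 0.5, 0, 0, 0, 5], [0, 0, 0, 0, 0, 0, 5], [0, 0, 0, 0, 0, 0, 5]]

```text
time: 19.48
tool_pos: [0.4405, 0.0265, 0.3652]
ee_rot: [3.141, 0.0, 2.822]
wrist_force: [2.9, 4.4, 3.7]
width: 0.0098
finger_force: 30.0
```

>>> step_arm:
  commands:
    - [[0, 0, 0.5, 0, 0, 0, 5], [0, 0, 0.5, 0, 0, 0, 5], [0, 0, 0.5, 0, 0, 0, 5], [0, 0, 0, 0, 0, 0, 5], [0, 0, 0, 0, 0, 0, 5]]

```text
time: 20.1
tool_pos: [0.4405, 0.0265, 0.3637]
ee_rot: [3.141, 0.0, 2.822]
wrist_force: [2.9, 3.5, 3.3]
width: 0.0097
finger_force: 30.0
```

>>> step_arm:
  commands:
    - [[0, 0, 0.5, 0, 0, 0, 5], [0, 0, 0.5, 0, 0, 0, 5], [0, 0, 0.5, 0, 0, 0, 5], [0, 0, 0, 0, 0, 0, 5], [0, 0, 0, 0, 0, 0, 5]]

```text
time: 20.72
tool_pos: [0.4405, 0.0265, 0.3623]
ee_rot: [3.141, 0.001, 2.822]
wrist_force: [2.8, 4.0, 2.8]
width: 0.0099
finger_force: 30.0
```

>>> step_arm:
  commands:
    - [[0, 0, 0.5, 0, 0, 0, 5], [0, 0, 0.5, 0, 0, 0, 5], [0, 0, 0.5, 0, 0, 0, 5], [0, 0, 0, 0, 0, 0, 5], [0, 0, 0, 0, 0, 0, 5]]

```text
time: 21.35
tool_pos: [0.4405, 0.0265, 0.3608]
ee_rot: [3.141, 0.0, 2.822]
wrist_force: [2.6, 4.1, 4.7]
width: 0.0097
finger_force: 30.0
```

>>> step_arm:
  commands:
    - [[0, 0, 0.5, 0, 0, 0, 5], [0, 0, 0.5, 0, 0, 0, 5], [0, 0, 0.5, 0, 0, 0, 5], [0, 0, 0, 0, 0, 0, 5], [0, 0, 0, 0, 0, 0, 5]]

```text
time: 21.98
tool_pos: [0.4405, 0.0265, 0.3594]
ee_rot: [3.141, 0.001, 2.822]
wrist_force: [3.4, 3.6, 4.2]
width: 0.0102
finger_force: 30.0
```

>>> step_arm:
  commands:
    - [[0, 0, 0.5, 0, 0, 0, 5], [0, 0, 0.5, 0, 0, 0, 5], [0, 0, 0.5, 0, 0, 0, 5], [0, 0, 0, 0, 0, 0, 5], [0, 0, 0, 0, 0, 0, 5]]

```text
time: 22.6
tool_pos: [0.4405, 0.0265, 0.3579]
ee_rot: [3.141, 0.001, 2.822]
wrist_force: [3.5, 3.7, 4.8]
width: 0.0097
finger_force: 30.0
```

>>> step_arm:
  commands:
    - [[0, 0, 0.5, 0, 0, 0, 5], [0, 0, 0.5, 0, 0, 0, 5], [0, 0, 0.4, 0, 0, 0, 5], [0, 0, 0, 0, 0, 0, 5], [0, 0, 0, 0, 0, 0, 5]]

```text
time: 23.22
tool_pos: [0.4405, 0.0265, 0.3566]
ee_rot: [3.141, 0.001, 2.822]
wrist_force: [2.5, 3.7, 5.2]
width: 0.0096
finger_force: 30.0
```

>>> step_arm:
  commands:
    - [[0, 0, 0.5, 0, 0, 0, 5], [0, 0, 0.5, 0, 0, 0, 5], [0, 0, 0, 0, 0, 0, 5], [0, 0, 0, 0, 0, 0, 5]]

```text
time: 23.72
tool_pos: [0.4404, 0.0265, 0.3565]
ee_rot: [3.141, 0.001, 2.822]
wrist_force: [1.8, 4.5, 8.1]
width: 0.0095
finger_force: 30.0
```

It bottomed: the force rose from 5.2 to 8.1 N and z stopped moving, at about 15.5 mm deep. I'll ease off slightly and start the turn.

>>> step_arm:
  commands:
    - [[0, 0, -0.5, 0, 0, 0, 5], [0, 0, -0.5, 0, 0, 0, 5], [0, 0, 0, 0, 0, 0.05, 5], [0, 0, 0, 0, 0, 0.05, 5], [0, 0, 0, 0, 0, 0.05, 5], [0, 0, 0, 0, 0, 0.05, 5], [0, 0, 0, 0, 0, 0, 5]]

```text
time: 24.6
tool_pos: [0.4404, 0.0264, 0.3567]
ee_rot: [-3.141, 0.001, 2.621]
wrist_force: [3.1, 3.4, 6.5]
width: 0.0096
finger_force: 30.0
```

```bash
python3 -c "
from h import *
o=robot.get_obs();print(o['tool_pos'],o['ee_rot'],o['wrist_force'],o['wrist_torque'],o['width'])"
```

```text
[0.44041212 0.02640021 0.35665875] [-3.14146039e+00  6.82251323e-04  2.62139748e+00] [3.07728981 3.42378289 6.45762896] [ 0.78646031 -0.64763201  0.01460193] 0.009572312861359185
```

>>> step_arm:
  commands:
    - [[0, 0, 0, 0, 0, 0.05, 5], [0, 0, 0, 0, 0, 0.05, 5], [0, 0, 0, 0, 0, 0.05, 5], [0, 0, 0, 0, 0, 0.05, 5], [0, 0, 0, 0, 0, 0, 5]]

```text
time: 25.22
tool_pos: [0.4404, 0.0263, 0.3566]
ee_rot: [-3.141, 0.001, 2.421]
wrist_force: [3.0, 3.1, 5.9]
width: 0.01
finger_force: 30.0
```

```bash
python3 -c "
from h import *
o=robot.get_obs();print(o['tool_pos'],o['ee_rot'],o['wrist_force'],o['wrist_torque'],o['width'])"
```

```text
[0.44035426 0.02630072 0.35662034] [-3.14106094e+00  6.38088878e-04  2.42125569e+00] [3.02552991 3.12376207 5.86624241] [ 0.6916092  -0.56066254 -0.04174468] 0.010028948174032156
```

>>> step_arm:
  commands:
    - [[0, 0, 0, 0, 0, 0.08, 5], [0, 0, 0, 0, 0, 0.08, 5], [0, 0, 0, 0, 0, 0.08, 5], [0, 0, 0, 0, 0, 0.08, 5], [0, 0, 0, 0, 0, 0.08, 5], [0, 0, 0, 0, 0, 0.08, 5], [0, 0, 0, 0, 0, 0.08, 5], [0, 0, 0, 0, 0, 0.08, 5], [0, 0, 0, 0, 0, 0.08, 5], [0, 0, 0, 0, 0, 0.08, 5], [0, 0, 0, 0, 0, 0.08, 5], [0, 0, 0, 0, 0, 0.08, 5], [0, 0, 0, 0, 0, 0.06, 5], [0, 0, 0, 0, 0, 0, 5]]

```text
time: 26.98
tool_pos: [0.4398, 0.0261, 0.3566]
ee_rot: [-3.14, 0.002, 1.401]
wrist_force: [-0.1, 2.8, 7.4]
width: 0.0097
finger_force: 30.0
```

```bash
python3 -c "
from h import *
o=robot.get_obs();print(o['tool_pos'],o['ee_rot'],o['wrist_force'],o['wrist_torque'],o['width'])"
```

```text
[0.43984798 0.02612184 0.35655247] [-3.13959347e+00  1.94296642e-03  1.40101690e+00] [-0.05150053  2.77642003  7.42604844] [0.5180221  0.04169344 0.02854451] 0.009675662225258019
```

Turned to about 1.52 rad with almost no torque. Next I'll let it rise slowly, then release and back away.

>>> step_arm:
  commands:
    - [[0, 0, -0.5, 0, 0, 0, 5], [0, 0, -0.5, 0, 0, 0, 5], [0, 0, -0.5, 0, 0, 0, 5], [0, 0, -0.5, 0, 0, 0, 5], [0, 0, -0.5, 0, 0, 0, 5], [0, 0, -0.5, 0, 0, 0, 5], [0, 0, -0.3, 0, 0, 0, 5], [0, 0, 0, 0, 0, 0, 5], [0, 0, 0, 0, 0, 0, 5]]

```text
time: 28.1
tool_pos: [0.44, 0.0263, 0.3592]
ee_rot: [-3.14, 0.001, 1.402]
wrist_force: [-4.2, -2.0, 5.1]
width: 0.0097
finger_force: 30.0
```

>>> step_arm:
  commands:
    - [[0, 0, 0, 0, 0, 0, 30], [0, 0, 0, 0, 0, 0, 30], [0, 0, 0, 0, 0, 0, 30], [0, 0, -5, 0, 0, 0, 30], [0, 0, -20, 0, 0, 0, 30], [0, 0, -30, 0, 0, 0, 30], [0, 0, -30, 0, 0, 0, 30], [0, 0, -30, 0, 0, 0, 30], [0, 0, 0, 0, 0, 0, 30], [0, 0, 0, 0, 0, 0, 30]]

```text
time: 29.35
tool_pos: [0.4404, 0.0265, 0.4734]
ee_rot: [-3.14, 0.0, 1.402]
wrist_force: [-0.0, 0.8, -0.2]
width: 0.0303
finger_force: 0.0
```

```bash
python3 - <<'E'
from h import *
o=robot.get_obs(); p=eyes.snapshot("wrist"); save(p,"w4"); c=cam(p,o); print(o["tool_pos"],o["ee_rot"])
for z in (.189,.1775): print(z,proj(c,[.4401,.0262,z]))
E
```

```text
[0.44039652 0.02650254 0.47343493] [-3.14024008e+00  2.20573203e-04  1.40180786e+00]
0.189 [317.80876912 247.20239042]
0.1775 [317.8980052  242.93791317]
```

View pics/w4.png

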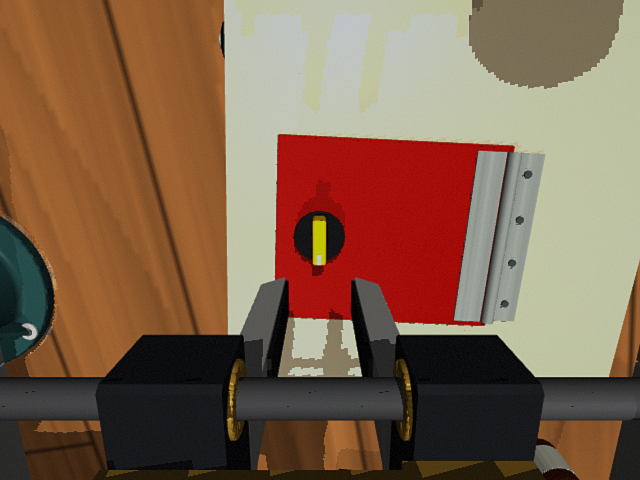

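The wing at (319,241) lies along the finisher's y, about 1.52 rad. The disc looks smaller than before (51 px against 55), so the stud is held in. The hatch is flat and the gripper is clear, so I'll hand in the job.

```bash
python3 -c "
from bench import robot
print(robot.close_job())"
```

```text
the job is handed in; nothing more can be done
None
```

The job is handed in, though no verdict came back: the hatch is shut, and its stud was pressed to the bottom at about 8 N, turned to about 1.52 rad and released, held in by the catch as far as the last picture shows, with the arm clear.

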